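Level the packing scale

ROBOT

A 6-joint arm with a two-finger parallel gripper is mounted at the origin on the work surface. World frame = base frame: x ahead of the robot, y to its left, z up, the work surface at z = 0. Lengths are in m, angles in rad, forces in N, time in s.
With the tool pointing down it reaches from about 0.275 to 0.975 m from the base axis. Payload 8.4 kg.
Tool frame: the origin (TCP) lies on the front face of the gripper's body, between the roots of the fingers; the fingertips stand 88 mm ahead of it and the grasp point (between the pads) lies 69 mm ahead of it; z points along the fingers, y is the line along which they close (so a half turn about z gives the same grasp; the last joint's range is limited). The gripper opens to 92 mm and grips with 3 to 60 N. Pads are 20 mm wide; open, the fingers measure 128 mm over their backs; the gripper's body (75 mm by 189 mm) begins 69 mm behind the grasp point.
Start: joints at [1.238, 0.353, 1.633, -0, 1.155, -0.002], TCP at [0.203, 0.591, 0.303] pointing down, gripper open.
Joint ranges: [-2.63, 2.63], [-0.92, 2.1], [0.06, 2.66], [-1.3, 4.44], [0, 2.69], [-3.02, 3.02]. Speed limits (rad/s): [2.22, 2.22, 2.79, 3.14, 3.14, 3.14].

INTERFACE

Orientations are given as a 3x3 rotation matrix whose columns are the frame's x, y, z axes.
In Python, from plant import readout, viewer, close_job gives the robot as it stands. The module is installed in compiled form; this text tells all that it offers.
- The arm moves only by the tool step_arm, never from a script. Its argument "moves" is a list of rows, each an object of numbers: "hand": the closure, from 0 (fully open) to 1 (shut); "x", "y", "z": the shift along the world's x, y, z in mm; "spin": the turn about the world's z in units of 5 degrees (1.0 is 5 degrees). In form: [{"hand": .., "x": .., "y": .., "z": .., "spin": ..}, ...]. A call has 1 to 20 rows; each row is the pose to reach, as a shift and turn from the pose commanded when the call began; what a row does not reach only later rows make up. A row lasts 1/10 s, in which the tool goes at most 50 mm and 8.59 degrees, less where a joint would pass 70% of its speed; a pose out of reach is approached as far as the arm can. A call with a gripper value outside its range is refused whole. The fingers move at their own pace and stop on an object; the grip force is fixed at half the most. Time passes only in rows, so rows that repeat a pose let the fingers close. It gives the time, the measured TCP pose, the force, the opening and the grip force at its end, in the units of the state.
- readout.get_obs(): the state, without advancing time (a new reading comes with each control period).
- viewer.get_image(name): name is "scene" or "top" or "wrist"; returns the picture (400x640x3 uint8, blue, green, red); there is no depth.
- viewer.calibration(name): a dict with "intrinsics" (3x3 intrinsics, pixels), "rvec" (rotation vector, rad) and "tvec" (3), from world to camera coordinates, as OpenCV has them. Camera axes: x right, y down, z forward; pixel columns grow to the right and rows downward; lengths in m; the calibration is good to about 2 mm. A picture is of the moment at which its call begins: read the wrist's pose just before it. calibration takes no time and is no camera call; for the wrist camera it gives the pose at the moment of the call.
- close_job(): hands the job in; it is judged then, once.
Trained networks look in the newest picture that a camera, given by its name, has taken for a name from the list of things; names that differ only in an ending like _2 or _b are one class to them, and where a whole thing is asked for, a point or a joint stands for the part that bears it (a point fixed in the world has none). Each returns a list of dicts, best first, with "p" (0 to 1); they miss things now and then, are a little off and sometimes report something else, mostly with a low value. They report only what shows in the picture. A call takes as long as a camera call. They do not tell look-alikes from the thing itself.
- viewer.search_frame(target, camera): "box" ([left, top, right, bottom] in pixels, round what is visible of it).
- viewer.outline_of(target, camera): "region" (400x640 bool, what is visible of it) and "box" ([left, top, right, bottom] in pixels, round what is visible of it).
- viewer.mark_of(target, camera): "centre" ([row, column] in pixels: a listed point, or the origin of a listed thing).
The state is a dict: "time": time; "qpos": joint angles; "dq": joint speeds; "effort": joint torques, N m; "eef_pos": TCP position; "ee_rot": TCP orientation; "contact_force": force on the tool from outside, world axes, zero at the start; "ft_torque": the same for the moment, N m; "opening": finger opening in m; "grip_force": force on a finger pad.
Only numpy, scipy, OpenCV 4.12 (cv2) and the standard library are available. Lean on these libraries where they do the work, as an engineer would, in place of code of your own. Each camera call takes 0.05 s, during which the arm holds its last target. There are 200 camera calls.

TASK

The packing scale stands out of level. Slide the aluminium spirit level down into the close-fitting cradle on the scale (either way round) and let go of it; then grip the black knob of the scale's levelling foot, push it down against its spring, and turn it until the bubble rests between the two lines of the vial. Finish while still gripping the knob and holding it pressed down, so that a colleague can tighten the lock nut, and do not disturb the other things on the table.

Things in the scene. Friction and masses are not known exactly. Their poses are not given: they have to be found in the camera images.
- level_center (a point): centre of the spirit level (18 mm above its underside): plain aluminium block 140 mm long (own x), 26 wide (y), 36 high (z), 0.15 to 0.3 kg. Along the middle of its top a yellow-green vial 64 mm long, rising 8 mm, with a white bubble and two black lines. Starts flat on the table, vial up, at any yaw. Grasp it across its width at mid-length.
- bubble (a joint): bubble's place along the level's own +x, m; 0 = midway between the black lines at +-10.5 mm. The bubble is 16 mm long: it is between the lines within 2.5 mm of 0. Travel +-17 mm. It drifts to the higher end, 9.6 mm per degree of tilt, and settles in about 1.5 s; it tells something only while the level rests in the cradle.
- cradle (a point): middle of the cradle's floor: dark steel trough, open at the top, on the scale. Inside 144 mm long (this frame's y) by 29 mm wide (its x); walls 12 mm high, 6 mm thick, no side walls over the middle 76 mm, leaving room for fingers. Floor about 60 mm above the table, 2 mm above the scale's platform. z: normal of the scale's top; +y points to the levelling foot's side.
- scale_top (a point): middle of the top of the steel platform of the white packing scale, about 58 mm above the table; axes as the cradle's, which lies 97 mm from here along +x. Chassis 240 x 240 mm, its top 50 mm above the table. The scale tilts about its own x axis on fixed feet below its -y edge; the levelling foot is on its +y side.
- knob_grip (a point): centre of the levelling foot's knob: upright black cylinder 42 mm across, 26 mm tall, centre about 79 mm above the table, over a steel ear (top at 42 mm) sticking out of the scale; at x -92, y +185 mm from the cradle. Clockwise from above raises that side and moves the bubble towards the foot, 10 mm per rad; the knob rises 5.5 mm per rad. At most 1.5 rad is needed; stiff (0.15 Nm).
- knob (a joint): how far the knob is pushed down, m: 0 = up, 0.006 = fully down; sprung, about 1 N to start and 6 N at the bottom. Pressed means more than half-way down (over 0.003), both before the turning and at the end.
- weight: calibration weight standing on the scale's platform: steel, 40 mm across, 54 mm tall, with a small knob; origin at its base. Leave it there.
- carton_a: closed cardboard carton, 80 x 55 x 40 mm, origin under its centre. Bystander.
- carton_b: small open white carton, 90 x 65 x 45 mm, origin under its centre. Bystander.
- jar: amber glass jar, 68 mm across, 90 mm tall, origin under its centre. Bystander.
- scoop: steel nut scoop, pan 90 x 60 x 35 mm, white handle 85 mm long to its own -x, origin under the pan's centre. Bystander.
- tape: roll of paper tape lying flat, 90 mm across, 24 mm tall, origin under its centre. Bystander.
- wrench: steel wrench 150 mm long lying flat, its length along its own x. Bystander.
Mind the look-alikes: they are no part of the job. Leave any orange or turquoise look-alike of the part that bears level_center alone.

How it is judged:
On the way, in this order (a step that is already met when the one before it is completed fails the run):
1. the level is seated in the cradle and let go (z of level_center in the frame of cradle between 0.014 and 0.0215 m and distance between level_center and cradle below 0.0235 m and angle between the x axis of level_center and the y axis of cradle, either way round below 0.05 rad and contact force between each of the arm, the fingers and level below 0.2 N), for 0.3 s.
2. the knob is gripped and pressed down, the level still seated and its bubble still off centre (z of level_center in the frame of cradle between 0.014 and 0.0215 m and distance between level_center and cradle below 0.0235 m and angle between the x axis of level_center and the y axis of cradle, either way round below 0.05 rad and value of joint knob above 0.003 m and contact force between the fingers and knob above 2 N and not (value of joint bubble between -0.0025 and 0.0025 m)), for 0.1 s.
3. with the knob kept down, the bubble comes to rest between the lines (z of level_center in the frame of cradle between 0.014 and 0.0215 m and distance between level_center and cradle below 0.0235 m and angle between the x axis of level_center and the y axis of cradle, either way round below 0.05 rad and value of joint bubble between -0.0025 and 0.0025 m and value of joint knob above 0.003 m and angle between cradle's own z axis and vertical below 0.012 rad and velocity of joint bubble between -0.003 and 0.003 m/s), for 0.5 s.
At the end, for the whole second after the job is handed in: The level lies on the cradle's floor (within 3.5 mm in height, 0.05 rad in yaw), untouched by the robot; the bubble is within 2.5 mm of the middle and the scale within 0.012 rad of level; the fingers still grip the knob (over 2 N) and hold it more than 3 mm down (all of step 1 and value of joint bubble between -0.0025 and 0.0025 m and value of joint knob above 0.003 m and contact force between the fingers and knob above 2 N and angle between cradle's own z axis and vertical below 0.012 rad); the arm keeps its last pose, push and grip.
It fails at once if one of the other loose things (weight, cartons, jar, scoop, tape, wrench) is pushed more than 25 mm (distance of any of weight, carton_a, carton_b, jar, scoop, tape, wrench from where it was at the start of the episode above 0.025 m).
It fails at once if the weight or the jar is toppled (angle between any of weight, jar's own z axis and vertical above 0.5 rad).
It also fails if it takes over 64 s, if anything falls off the work surface, if the arm or the gripper's body presses on something with over 40 N, if the wrist force passes 120 N, or if a joint passes its speed limit or range.

## Working session

There is one attempt and no reset: what is moved stays moved. The work goes in short steps, Python scripts to look and compute and a tool call to move; the robot and the scene stay as the last step left them, time stands still between calls to the robot, and variables do not carry over. Pictures are saved under pics/ and viewed, at most 10 in all, crops included, and the job is handed in when it is done.

Besides the shell and the picture viewer there is one more tool, called as name([rows], argument=value, ...), one row to a line, values as JSON. step_arm: Moves the arm, as the interface text tells. Its arguments: {"type":"object","properties":{"moves":{"type":"array"}},"required":["moves"]}

```bash
mkdir -p pics; cat > h.py <<'E'
import numpy as np, cv2
from plant import readout, viewer, close_job
def cal(n):
    c=viewer.calibration(n); return np.array(c["intrinsics"],float),cv2.Rodrigues(np.array(c["rvec"],float))[0],np.array(c["tvec"],float).ravel()
def ray(n,u,v,z):
    K,R,t=cal(n); d=R.T@np.linalg.solve(K,[u,v,1.]); o=-R.T@t
    return o+d*(z-o[2])/d[2]
def proj(n,P):
    K,R,t=cal(n); q=(K@(R@np.atleast_2d(P).T+t[:,None])).T; return q[:,:2]/q[:,2:]
E
python3 - <<'E'
from h import *
ims=[]
for n in("scene","top"):
    im=viewer.get_image(n); cv2.imwrite(f"pics/{n}0.png",im)
    K,R,t=cal(n); print(n,-R.T@t,K[0,0])
    for k,z in(("level_center",.018),("cradle",.06),("scale_top",.058),("knob_grip",.079),("weight",.058)):
        for d in viewer.mark_of(k,n)[:3]:
            r,c=d["centre"]; print(k,round(d["p"],2),int(c),int(r),ray(n,c,r,z).round(3))
E
```

```text
scene [ 1.00804791 -0.79231826  0.7623989 ] 436.68834035873056
level_center 0.91 229 320 [ 0.552 -0.446  0.018]
level_center 0.84 174 237 [ 0.271 -0.345  0.018]
level_center 0.59 236 248 [ 0.423 -0.287  0.018]
cradle 0.72 375 197 [0.624 0.03  0.06 ]
scale_top 0.8 347 180 [0.523 0.055 0.058]
knob_grip 0.67 235 248 [ 0.468 -0.327  0.079]
knob_grip 0.65 384 145 [0.535 0.243 0.079]
top [ 0.38149068 -0.04506899  1.48588405] 512.1178719376207
level_center 0.93 447 193 [ 0.55  -0.451  0.018]
level_center 0.59 395 240 [ 0.414 -0.297  0.018]
cradle 0.71 279 169 [0.616 0.034 0.06 ]
scale_top 0.88 280 202 [0.524 0.031 0.058]
knob_grip 0.73 379 159 [ 0.638 -0.245  0.079]
knob_grip 0.67 205 195 [0.54  0.235 0.079]
weight 0.74 270 199 [0.53  0.059 0.058]
```

View pics/scene0.png

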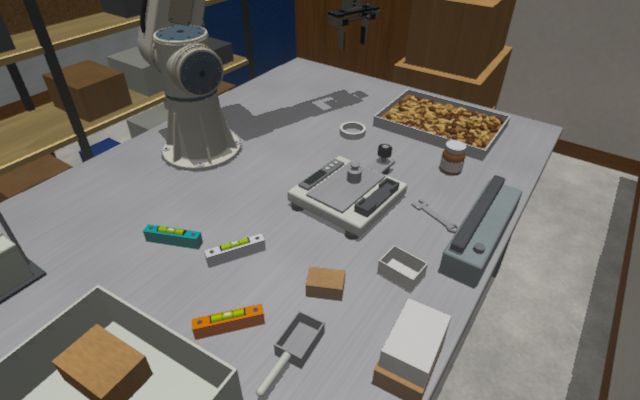

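View pics/top0.png

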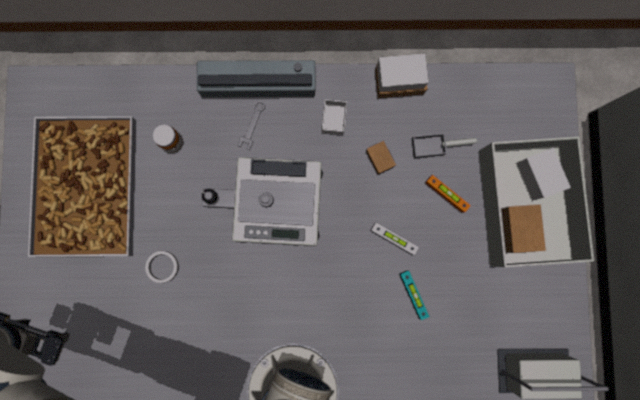

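Aluminium level: scene (236,248), top (395,240), about (0.415,-0.29). The orange and turquoise ones are look-alikes. The cradle is at top (279,168) and the knob at top (208,196). I'll move towards the scale to take a wrist look.

step_arm([
  {"hand": 0,"x": 60,"y": -100,"z": 30,"spin": 0},
  {"hand": 0,"x": 120,"y": -200,"z": 50,"spin": 0},
  {"hand": 0,"x": 300,"y": -480,"z": 50,"spin": 0},
  {"hand": 0,"x": 300,"y": -480,"z": 50,"spin": 0},
  {"hand": 0,"x": 300,"y": -480,"z": 50,"spin": 0},
  {"hand": 0,"x": 300,"y": -480,"z": 50,"spin": 0},
  {"hand": 0,"x": 300,"y": -480,"z": 50,"spin": 0},
  {"hand": 0,"x": 300,"y": -480,"z": 50,"spin": 0},
  {"hand": 0,"x": 300,"y": -480,"z": 50,"spin": 0},
  {"hand": 0,"x": 300,"y": -480,"z": 50,"spin": 0},
  {"hand": 0,"x": 300,"y": -480,"z": 50,"spin": 0},
  {"hand": 0,"x": 300,"y": -480,"z": 50,"spin": 0},
  {"hand": 0,"x": 300,"y": -480,"z": 50,"spin": 0},
  {"hand": 0,"x": 300,"y": -480,"z": 50,"spin": 0},
  {"hand": 0,"x": 300,"y": -480,"z": 50,"spin": 0},
])

```text
time: 2.1
eef_pos: [0.5024, 0.112, 0.3526]
ee_rot: [[-0.946, 0.324, -0.0], [0.324, 0.946, 0.0], [0.0, 0.0, -1.0]]
contact_force: [-1.0, 0.4, -0.1]
opening: 0.092
grip_force: 0.0
```

```bash
python3 - <<'E'
from h import *
o=readout.get_obs(); print(o["time"],o["eef_pos"],np.round(o["ee_rot"],3).tolist(),np.round(o["qpos"],2))
im=viewer.get_image("wrist"); cv2.imwrite("pics/w1.png",im)
K,R,t=cal("wrist"); print(-R.T@t,R.round(2).tolist(),K[0,0])
for k,z in(("cradle",.06),("scale_top",.058),("knob_grip",.079),("weight",.058)):
    for d in viewer.mark_of(k,"wrist")[:2]:
        r,c=d["centre"]; print(k,round(d["p"],2),int(c),int(r),ray("wrist",c,r,z).round(3))
for n in("top","scene"):
    viewer.get_image(n)
    for d in viewer.outline_of("level_center",n)[:4]:
        b=d["box"]
        P=np.array([ray(n,u,v,.02)[:2] for v,u in np.argwhere(d["region"])],np.float32)
        m=P.mean(0); w,V=np.linalg.eigh(np.cov(P.T)); a=V[:,1]; print(n,d["p"],b,m.round(3),np.degrees(np.arctan2(a[1],a[0])).round(1),np.sqrt(12*w))
E
```

```text
2.1 [0.50237439 0.1120018  0.35256998] [[-0.946, 0.324, -0.0], [0.324, 0.946, 0.0], [0.0, 0.0, -1.0]] [ 0.22  0.13  1.81  0.    1.2  -1.02]
[0.42419575 0.13858996 0.43526546] [[0.32, 0.95, -0.0], [0.91, -0.31, 0.29], [0.27, -0.09, -0.96]] 322.4974245819544
cradle 0.77 299 282 [0.626 0.033 0.06 ]
scale_top 0.68 279 207 [0.522 0.044 0.058]
knob_grip 0.87 431 179 [0.54  0.224 0.079]
weight 0.56 299 206 [0.528 0.068 0.058]
top 0.81 [427.0, 175.0, 468.9, 213.9] [ 0.549 -0.447] 50.6 [0.03339523 0.13896504]
top 0.62 [371.9, 224.8, 416.8, 255.9] [ 0.42  -0.294] 59.5 [0.02789444 0.14444798]
top 0.62 [398.8, 270.7, 426.7, 319.9] [ 0.264 -0.342] -156.7 [0.03077942 0.14442983]
top 0.27 [318.6, 100.7, 346.8, 134.1] [ 0.776 -0.124] 171.4 [0.06659578 0.09842838]
scene 0.97 [142.8, 224.8, 203.3, 248.6] [ 0.266 -0.347] -161.7 [0.05762715 0.15247926]
scene 0.76 [193.5, 304.2, 265.8, 340.2] [ 0.551 -0.451] 49.6 [0.05187467 0.14060714]Traceback (most recent call last):
  File "<stdin>", line 12, in <module>
  File "h.py", line 6, in ray
    K,R,t=cal(n); d=R.T@np.linalg.solve(K,[u,v,1.]); o=-R.T@t
          ~~~^^^
  File "h.py", line 4, in cal
    c=viewer.calibration(n); return np.array(c["intrinsics"],float),cv2.Rodrigues(np.array(c["rvec"],float))[0],np.array(c["tvec"],float).ravel()
ValueError: time passes only in moves, steps and waits
```

View pics/w1.png

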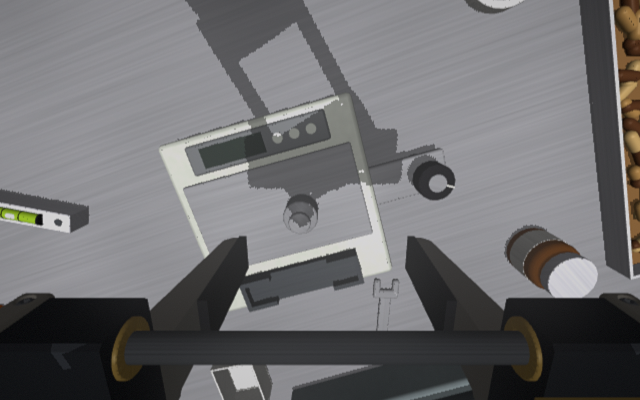

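Wrist picture: cradle at about (302,279), foot knob at (433,178), weight at (300,213). Yaw of the scale is about -2°. Now over the aluminium level.

step_arm([
  {"hand": 0,"x": -20,"y": -60,"z": 0,"spin": -1.7},
  {"hand": 0,"x": -82,"y": -406,"z": -100,"spin": -20.3},
  {"hand": 0,"x": -82,"y": -406,"z": -100,"spin": -20.3},
  {"hand": 0,"x": -82,"y": -406,"z": -100,"spin": -20.3},
  {"hand": 0,"x": -82,"y": -406,"z": -100,"spin": -20.3},
  {"hand": 0,"x": -82,"y": -406,"z": -100,"spin": -20.3},
  {"hand": 0,"x": -82,"y": -406,"z": -100,"spin": -20.3},
  {"hand": 0,"x": -82,"y": -406,"z": -100,"spin": -20.3},
  {"hand": 0,"x": -82,"y": -406,"z": -100,"spin": -20.3},
  {"hand": 0,"x": -82,"y": -406,"z": -100,"spin": -20.3},
  {"hand": 0,"x": -82,"y": -406,"z": -100,"spin": -20.3},
  {"hand": 0,"x": -82,"y": -406,"z": -100,"spin": -20.3},
  {"hand": 0,"x": -82,"y": -406,"z": -100,"spin": -20.3},
  {"hand": 0,"x": -82,"y": -406,"z": -100,"spin": -20.3},
])

```text
time: 3.95
eef_pos: [0.421, -0.2949, 0.2527]
ee_rot: [[0.504, 0.864, 0.0], [0.864, -0.504, -0.0], [-0.0, 0.0, -1.0]]
contact_force: [0.0, -0.4, 1.1]
opening: 0.0922
grip_force: 0.0
```

```bash
sed -i 's/^def cal(n):/import functools\n@functools.cache\ndef cal(n):/' h.py; cat >> h.py <<'E'
def fit(n,d,z):  # centre and yaw of a region laid on height z
    P=np.argwhere(d["region"])[:,::-1].astype(np.float32)
    c=cv2.boxPoints(cv2.minAreaRect(P)); 
    Q=np.array([ray(n,u,v,z)[:2] for u,v in P]); w,V=np.linalg.eigh(np.cov(Q.T)); a=V[:,1]
    return Q.mean(0).round(4),np.degrees(np.arctan2(a[1],a[0])).round(2),np.sqrt(12*w).round(4)
E
python3 - <<'E'
from h import *
o=readout.get_obs(); print(o["time"],o["eef_pos"],np.round(o["ee_rot"],3).tolist(),np.round(o["qpos"],2))
im=viewer.get_image("wrist"); cv2.imwrite("pics/w2.png",im); cal("wrist")
for d in viewer.outline_of("level_center","wrist")[:3]: print(d["p"],d["box"],fit("wrist",d,.036),fit("wrist",d,.018))
for d in viewer.mark_of("level_center","wrist")[:3]:
    r,c=d["centre"]; print(d["p"],c,r,ray("wrist",c,r,.018))
E
```

```text
3.95 [ 0.42103522 -0.29488906  0.25270381] [[0.504, 0.864, 0.0], [0.864, -0.504, -0.0], [-0.0, 0.0, -1.0]] [-0.61  0.24  1.92 -0.    0.99 -0.09]
0.69 [227.0, 238.3, 273.0, 316.2] (array([ 0.3154, -0.3269]), np.float64(-146.09), array([0.0198, 0.0812])) (array([ 0.3065, -0.333 ]), np.float64(-146.09), array([0.021 , 0.0861]))
0.68 [472.1, 181.2, 551.2, 307.3] (array([ 0.554 , -0.4305]), np.float64(53.05), array([0.0451, 0.1224])) (array([ 0.5595, -0.443 ]), np.float64(53.05), array([0.0478, 0.1298]))
0.67 [312.9, 114.2, 342.4, 257.8] (array([ 0.4254, -0.2885]), np.float64(59.25), array([0.0258, 0.1402])) (array([ 0.4232, -0.2924]), np.float64(59.25), array([0.0274, 0.1486]))
0.78 228.9 294.2 [ 0.26352473 -0.34679337  0.018     ]
0.78 505.0 249.4 [ 0.55270644 -0.45094062  0.018     ]
0.55 328.4 185.5 [ 0.42374579 -0.29394112  0.018     ]
```

View pics/w2.png

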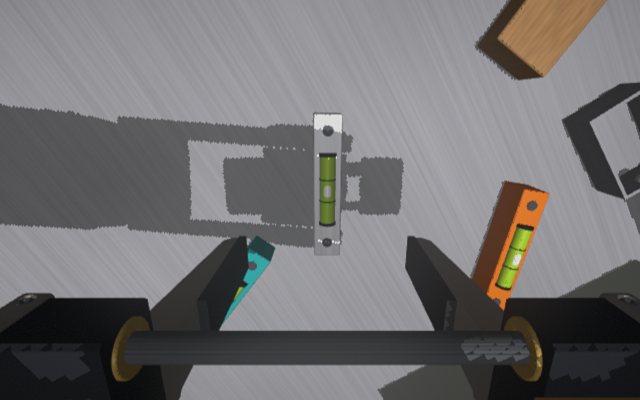

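```bash
python3 - <<'E'
from h import *
im=cv2.imread("pics/w2.png"); g=cv2.cvtColor(im,cv2.COLOR_BGR2HSV)
m=cv2.inRange(g,(25,80,60),(50,255,255)); m[:, :305]=0; m[:,350:]=0
P=np.argwhere(m>0); print(P.min(0),P.max(0))
r0,r1=P.min(0)[0],P.max(0)[0]; c=P[:,1].mean()
A,B=ray("wrist",c,r0,.042),ray("wrist",c,r1+1,.042); print(A,B,np.linalg.norm(A-B),(A+B)/2)
A,B=ray("wrist",328,113.5,.036),ray("wrist",327,246,.036); print(A,B,np.linalg.norm(A-B),(A+B)/2)
print(im[235:262:2,327].tolist(), ray("wrist",327,256,0))
E
```

```text
[157 320] [223 334]
[ 0.43891325 -0.26473802  0.042     ] [ 0.40603456 -0.32118944  0.042     ] 0.06532817132938315 [ 0.4224739  -0.29296373  0.042     ]
[ 0.45901189 -0.23228633  0.036     ] [ 0.39303144 -0.3438257   0.036     ] 0.12959340396674304 [ 0.42602167 -0.28805602  0.036     ]
[[143, 139, 139], [128, 124, 124], [64, 61, 60], [68, 66, 63], [67, 64, 63], [64, 62, 61], [121, 117, 117], [143, 137, 138], [142, 136, 136], [141, 136, 137], [146, 141, 142], [159, 154, 155], [159, 155, 155], [159, 154, 154]] [ 0.37840542 -0.36905643  0.        ]
```

step_arm([
  {"hand": 0.4,"x": 1.5,"y": 2,"z": -50,"spin": -0.1},
  {"hand": 0.4,"x": 1.5,"y": 2,"z": -100,"spin": -0.1},
  {"hand": 0.4,"x": 1.5,"y": 2,"z": -140,"spin": -0.1},
  {"hand": 0.4,"x": 1.5,"y": 2,"z": -157,"spin": -0.1},
  {"hand": 0.4,"x": 1.5,"y": 2,"z": -157,"spin": -0.1},
  {"hand": 1,"x": 1.5,"y": 2,"z": -157,"spin": -0.1},
  {"hand": 1,"x": 1.5,"y": 2,"z": -157,"spin": -0.1},
  {"hand": 1,"x": 1.5,"y": 2,"z": -157,"spin": -0.1},
  {"hand": 1,"x": 1.5,"y": 2,"z": -157,"spin": -0.1},
  {"hand": 1,"x": 1.5,"y": 2,"z": -157,"spin": -0.1},
  {"hand": 1,"x": 1.5,"y": 2,"z": -157,"spin": -0.1},
])

```text
time: 5.2
eef_pos: [0.423, -0.2933, 0.0968]
ee_rot: [[0.514, 0.858, 0.001], [0.858, -0.514, -0.001], [-0.0, 0.002, -1.0]]
contact_force: [-0.4, 1.3, 7.6]
opening: 0.0258
grip_force: 30.0
```

step_arm([
  {"hand": 1,"x": 0,"y": 0,"z": 40,"spin": 0},
  {"hand": 1,"x": 0,"y": 0,"z": 90,"spin": 0},
  {"hand": 1,"x": 25,"y": 40,"z": 120,"spin": 1},
  {"hand": 1,"x": 50,"y": 80,"z": 130,"spin": 2},
  {"hand": 1,"x": 75,"y": 120,"z": 130,"spin": 3},
  {"hand": 1,"x": 100,"y": 160,"z": 130,"spin": 4},
  {"hand": 1,"x": 125,"y": 200,"z": 130,"spin": 5},
  {"hand": 1,"x": 150,"y": 240,"z": 130,"spin": 5.7},
  {"hand": 1,"x": 175,"y": 280,"z": 120,"spin": 5.7},
  {"hand": 1,"x": 201,"y": 326,"z": 110,"spin": 5.7},
  {"hand": 1,"x": 201,"y": 326,"z": 110,"spin": 5.7},
  {"hand": 1,"x": 201,"y": 326,"z": 110,"spin": 5.7},
  {"hand": 1,"x": 201,"y": 326,"z": 110,"spin": 5.7},
  {"hand": 1,"x": 201,"y": 326,"z": 110,"spin": 5.7},
])

```text
time: 6.6
eef_pos: [0.6229, 0.0318, 0.206]
ee_rot: [[0.044, 0.999, -0.0], [0.999, -0.044, -0.0], [-0.0, -0.0, -1.0]]
contact_force: [0.3, -0.6, -2.6]
opening: 0.0257
grip_force: 30.0
```

```bash
python3 - <<'E'
from h import *
o=readout.get_obs(); print(o["time"],o["eef_pos"],np.round(o["ee_rot"],3).tolist(),np.round(o["qpos"],2))
im=viewer.get_image("wrist"); cv2.imwrite("pics/w3.png",im); cal("wrist")
im=cv2.resize(im[:330,140:540],(800,600)) if 0 else cv2.resize(im[:300,120:520],(800,600),interpolation=cv2.INTER_CUBIC)
cv2.imwrite("pics/w3c.png",im)
for k,z in(("level_center",o["eef_pos"][2]-.079),("cradle",.06),("scale_top",.058),("knob_grip",.079),("weight",.058)):
    for d in viewer.mark_of(k,"wrist")[:2]:
        r,c=d["centre"]; print(k,round(d["p"],2),int(c),int(r),ray("wrist",c,r,z).round(3))
E
```

```text
6.6 [0.62290354 0.03184457 0.2059754 ] [[0.044, 0.999, -0.0], [0.999, -0.044, -0.0], [-0.0, -0.0, -1.0]] [ 0.05  0.45  1.72 -0.    0.97  0.09]
level_center 0.83 325 259 [0.622 0.031 0.127]
scale_top 0.95 201 206 [0.529 0.043 0.058]
weight 0.65 199 171 [0.532 0.07  0.058]
```

View pics/w3c.png

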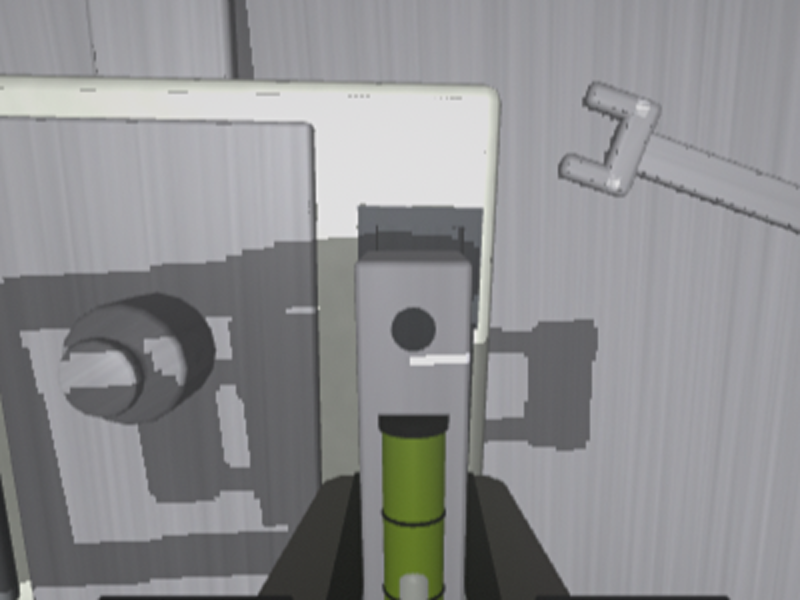

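Crop shows the held level over the cradle. The cradle's far (+y) end shows at crop columns 358–482, row 205. I'll compute its pose from those edges.

```bash
python3 - <<'E'
from h import *
g=cv2.cvtColor(cv2.imread("pics/w3.png"),cv2.COLOR_BGR2GRAY).astype(float)
def hedge(c0,c1,r0,r1,s):   # row of strongest vertical gradient, sign s
    out=[]
    for c in range(c0,c1):
        d=s*np.diff(g[r0:r1,c]); i=d.argmax(); w=d.clip(0)**2; lo,hi=max(0,i-2),i+3
        out.append((c,r0+.5+(w[lo:hi]*np.arange(lo,min(hi,len(d)))).sum()/w[lo:hi].sum()))
    return np.array(out)
def vedge(r0,r1,c0,c1,s):
    out=[]
    for r in range(r0,r1):
        d=s*np.diff(g[r,c0:c1]); i=d.argmax(); w=d.clip(0)**2; lo,hi=max(0,i-2),i+3
        out.append((c0+.5+(w[lo:hi]*np.arange(lo,min(hi,len(d)))).sum()/w[lo:hi].sum(),r))
    return np.array(out)
def show(n,E,z):
    Q=np.array([ray("wrist",u,v,z)[:2] for u,v in E]); vx,vy,x,y=cv2.fitLine(Q.astype(np.float32),cv2.DIST_HUBER,0,.001,.001).ravel()
    print(n,E[[0,-1]].round(1).tolist(),"ang",np.degrees(np.arctan2(vy,vx)).round(2),"mid",(round(float(x),4),round(float(y),4)))
show("chassis+y",hedge(125,360,32,52,1),.05)
show("cradle+y out",hedge(303,357,94,112,-1),.072)
show("cradle+y in?",hedge(312,348,106,122,-1),.072)
show("cradle left",vedge(105,118,290,306,-1),.072)
show("cradle right",vedge(106,118,354,367,1),.072)
show("plat right",vedge(70,115,268,285,1),.058)
zt=.206-.0968+.036
show("level left",vedge(140,200,292,306,1),zt);show("level right",vedge(140,200,348,360,-1),zt)
show("level end",hedge(304,350,126,140,1),zt)
print(g[95:135,325].astype(int).tolist()); print(g[116,290:370].astype(int).tolist()); print(g[116+50,290:370].astype(int).tolist())
E
```

```text
chassis+y [[125.0, 38.4], [359.0, 43.1]] ang -3.5 mid (0.5685, 0.1573)
cradle+y out [[303.0, 102.4], [356.0, 103.4]] ang -3.34 mid (0.6287, 0.1147)
cradle+y in? [[312.0, 115.2], [347.0, 119.2]] ang -7.38 mid (0.6264, 0.1065)
cradle left [[298.5, 105.0], [298.5, 117.0]] ang 86.24 mid (0.6085, 0.1109)
cradle right [[361.3, 106.0], [360.5, 117.0]] ang 85.54 mid (0.6486, 0.1079)
plat right [[276.7, 70.0], [277.7, 114.0]] ang 86.69 mid (0.5938, 0.1231)
level left [[298.3, 140.0], [300.0, 199.0]] ang 87.77 mid (0.6133, 0.0883)
level right [[355.1, 140.0], [353.1, 199.0]] ang 87.52 mid (0.6381, 0.0871)
level end [[304.0, 130.8], [349.0, 131.0]] ang -2.9 mid (0.6254, 0.1031)
[223, 223, 223, 223, 223, 223, 224, 213, 162, 110, 105, 107, 107, 106, 105, 106, 105, 106, 107, 105, 96, 81, 79, 76, 78, 77, 77, 76, 76, 77, 84, 90, 90, 90, 90, 101, 121, 137, 148, 153]
[223, 223, 223, 223, 224, 223, 224, 226, 223, 120, 101, 104, 94, 94, 93, 94, 95, 92, 66, 78, 79, 78, 78, 78, 77, 78, 77, 77, 78, 78, 78, 78, 78, 79, 79, 81, 103, 103, 105, 105, 105, 105, 104, 104, 103, 104, 104, 104, 102, 102, 104, 105, 104, 104, 104, 104, 105, 105, 103, 77, 70, 68, 103, 104, 103, 103, 103, 102, 103, 100, 114, 194, 214, 203, 191, 180, 138, 134, 160, 161]
[134, 134, 134, 133, 133, 133, 135, 133, 115, 131, 144, 150, 150, 150, 151, 152, 151, 152, 152, 152, 153, 152, 153, 153, 153, 128, 72, 66, 67, 68, 68, 67, 69, 67, 67, 66, 66, 66, 66, 67, 66, 67, 68, 67, 67, 67, 67, 93, 147, 148, 147, 147, 147, 149, 148, 150, 150, 150, 150, 152, 151, 151, 149, 133, 118, 75, 110, 225, 224, 214, 201, 190, 181, 160, 108, 100, 100, 100, 101, 99]
```

step_arm([
  {"hand": 1,"x": 0.6,"y": 3.6,"z": -10,"spin": -0.2},
  {"hand": 1,"x": 0.6,"y": 3.6,"z": -29,"spin": -0.2},
  {"hand": 1,"x": 0.6,"y": 3.6,"z": -29,"spin": -0.2},
  {"hand": 1,"x": 0.6,"y": 3.6,"z": -29,"spin": -0.2},
])

```text
time: 7.3
eef_pos: [0.6238, 0.0368, 0.1761]
ee_rot: [[0.06, 0.998, -0.001], [0.998, -0.06, -0.0], [-0.0, -0.001, -1.0]]
contact_force: [-0.0, -0.9, -2.6]
opening: 0.026
grip_force: 30.0
```

```bash
python3 - <<'E'
from h import *
o=readout.get_obs(); print(o["time"],o["eef_pos"],np.round(o["ee_rot"],3).tolist(),o["contact_force"])
im=viewer.get_image("wrist"); cv2.imwrite("pics/w4.png",im); 
K,R,t=cal("wrist"); print(-R.T@t)
cv2.imwrite("pics/w4c.png",cv2.resize(im[60:260,190:430],(720,600),interpolation=cv2.INTER_CUBIC))
E
```

```text
7.3 [0.62375722 0.03683746 0.17609007] [[0.06, 0.998, -0.001], [0.998, -0.06, -0.0], [-0.0, -0.001, -1.0]] [-0.00828112 -0.88226289 -2.61367164]
[0.62890198 0.11883352 0.25936723]
```

View pics/w4c.png

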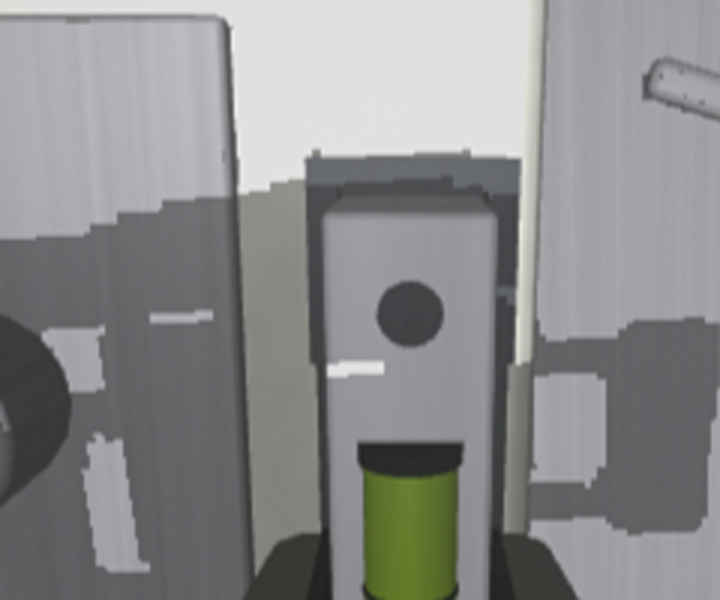

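```bash
python3 - <<'E'
from h import *
print(cal("wrist")[0]); p=lambda c,r,z: ray("wrist",190+c/3-.33,60+r/3-.33,z)
o=readout.get_obs()["eef_pos"]; ya=np.array([.061,.998]); xa=np.array([.998,-.061])
zt=o[2]-.0968+.036
for n,c,r,z in(("cr L",306,230,.072),("cr R",520,230,.072),("cr end",412,159,.072),("lv L",324,240,zt),("lv R",498,240,zt),("lv L2",333,560,zt),("lv R2",491,560,zt),("lv end",411,211,zt),("vial end",410,470,zt+.002),("lv bot end",411,193,zt-.036)):
    d=p(c,r,z)[:2]-o[:2]; print(n,(1e3*np.array([d@xa,d@ya])).round(1))
E
```

```text
[[322.49742458   0.         326.46933816]
 [  0.         322.49742458 201.06493932]
 [  0.           0.           1.        ]]
cr L [-20.3  63.9]
cr R [20.5 64. ]
cr end [-0.1 77. ]
lv L [-13.   66.7]
lv R [12.5 66.8]
lv L2 [-12.8  15.6]
lv R2 [12.8 15.6]
lv end [-0.3 70.9]
vial end [-0.3 31.8]
lv bot end [-0.3 71.3]
```

step_arm([
  {"hand": 1,"x": 0,"y": -1.4,"z": 0,"spin": 0},
  {"hand": 1,"x": 0,"y": -1.4,"z": -4,"spin": 0},
  {"hand": 1,"x": 0,"y": -1.4,"z": -8,"spin": 0},
  {"hand": 1,"x": 0,"y": -1.4,"z": -12,"spin": 0},
  {"hand": 1,"x": 0,"y": -1.4,"z": -14,"spin": 0},
  {"hand": 1,"x": 0,"y": -1.4,"z": -16,"spin": 0},
  {"hand": 1,"x": 0,"y": -1.4,"z": -16,"spin": 0},
])

```text
time: 8.05
eef_pos: [0.6239, 0.0353, 0.1603]
ee_rot: [[0.06, 0.998, -0.001], [0.998, -0.06, -0.0], [-0.0, -0.001, -1.0]]
contact_force: [0.3, -0.2, -3.1]
opening: 0.0254
grip_force: 30.0
```

step_arm([
  {"hand": 1,"x": 0,"y": 0,"z": -1.5,"spin": 0},
  {"hand": 1,"x": 0,"y": 0,"z": -2.5,"spin": 0},
  {"hand": 1,"x": 0,"y": 0,"z": -3.5,"spin": 0},
  {"hand": 1,"x": 0,"y": 0,"z": -3.5,"spin": 0},
])

```text
time: 8.45
eef_pos: [0.624, 0.0353, 0.1571]
ee_rot: [[0.06, 0.998, -0.0], [0.998, -0.06, -0.0], [-0.0, -0.0, -1.0]]
contact_force: [0.2, -0.0, -2.2]
opening: 0.0258
grip_force: 30.0
```

step_arm([
  {"hand": 0.4,"x": 0,"y": 0,"z": 0,"spin": 0},
  {"hand": 0.4,"x": 0,"y": 0,"z": 0,"spin": 0},
  {"hand": 0.4,"x": 0,"y": 0,"z": 0,"spin": 0},
  {"hand": 0.4,"x": 0,"y": 0,"z": 0,"spin": 0},
  {"hand": 0.4,"x": 0,"y": 0,"z": 10,"spin": 0},
  {"hand": 0.4,"x": 0,"y": 0,"z": 50,"spin": 0},
  {"hand": 0.4,"x": 0,"y": 0,"z": 100,"spin": 0},
  {"hand": 0.2,"x": 0,"y": 0,"z": 130,"spin": 0},
  {"hand": 0.2,"x": 0,"y": 0,"z": 130,"spin": 0},
  {"hand": 0.2,"x": 0,"y": 0,"z": 130,"spin": 0},
  {"hand": 0.2,"x": 0,"y": 0,"z": 130,"spin": 0},
  {"hand": 0.2,"x": 0,"y": 0,"z": 130,"spin": 0},
  {"hand": 0.2,"x": 0,"y": 0,"z": 130,"spin": 0},
  {"hand": 0.2,"x": 0,"y": 0,"z": 130,"spin": 0},
  {"hand": 0.2,"x": 0,"y": 0,"z": 130,"spin": 0},
])

```text
time: 9.95
eef_pos: [0.624, 0.0353, 0.2867]
ee_rot: [[0.06, 0.998, -0.001], [0.998, -0.06, -0.0], [-0.0, -0.001, -1.0]]
contact_force: [-0.1, 0.2, 0.5]
opening: 0.0735
grip_force: 0.0
```

```bash
python3 - <<'E'
from h import *
o=readout.get_obs(); print(o["time"],o["eef_pos"],np.round(o["qpos"],2))
im=viewer.get_image("wrist"); cal("wrist")
cv2.imwrite("pics/w5.png",im)
for k,z in(("level_center",.078),("cradle",.06),("knob_grip",.079),("bubble",.1)):
    for d in viewer.mark_of(k,"wrist")[:2]:
        r,c=d["centre"]; print(k,round(d["p"],2),int(c),int(r),ray("wrist",c,r,z).round(4))
E
```

```text
9.95 [0.6240193  0.03531828 0.28671218] [0.05 0.37 1.65 0.   1.13 0.11]
level_center 0.91 324 192 [0.6224 0.0375 0.078 ]Traceback (most recent call last):
  File "<stdin>", line 6, in <module>
ValueError: it knows: carton, cradle, jar, knob_grip, level_center, scale_top, scoop, tape, weight, wrench
```

View pics/w5.png

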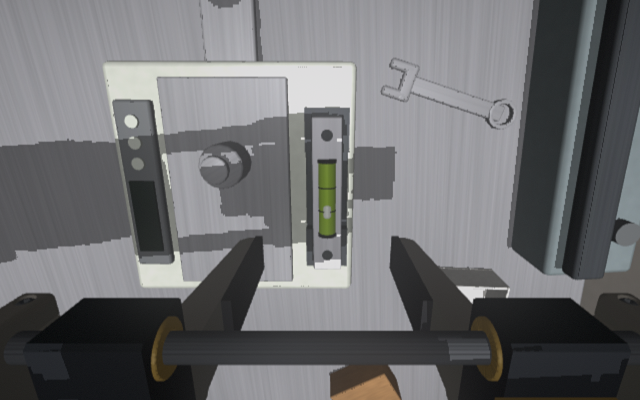

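The level is seated in the cradle. The bubble is at about row 212, on the line away from the foot (vial lines at 188 and 212), so the knob needs roughly 1 rad clockwise. Now over the knob.

step_arm([
  {"hand": 0,"x": -20,"y": 48,"z": -10,"spin": 0},
  {"hand": 0,"x": -40,"y": 95,"z": -25,"spin": 0},
  {"hand": 0,"x": -60,"y": 143,"z": -40,"spin": 0},
  {"hand": 0,"x": -80.6,"y": 190.7,"z": -57,"spin": 0},
  {"hand": 0,"x": -80.6,"y": 190.7,"z": -57,"spin": 0},
  {"hand": 0,"x": -80.6,"y": 190.7,"z": -57,"spin": 0},
  {"hand": 0,"x": -80.6,"y": 190.7,"z": -57,"spin": 0},
])

```text
time: 10.85
eef_pos: [0.5442, 0.2255, 0.2306]
ee_rot: [[0.06, 0.998, 0.001], [0.998, -0.06, -0.0], [-0.0, 0.001, -1.0]]
contact_force: [0.8, 0.8, -0.6]
opening: 0.0918
grip_force: 0.0
```

```bash
python3 - <<'E'
from h import *
im=cv2.imread("pics/w5.png"); c=im[150:245,314:342]
b=c[:,8:18].mean(1).astype(int); print([(150+i,*x) for i,x in enumerate(b.tolist()) if 30<i<75])
o=readout.get_obs(); print(o["time"],o["eef_pos"],np.round(o["qpos"],2))
im=viewer.get_image("wrist"); cal("wrist"); cv2.imwrite("pics/w6.png",im)
for d in viewer.mark_of("knob_grip","wrist")[:2]:
    r,c=d["centre"]; print(round(d["p"],2),int(c),int(r),ray("wrist",c,r,.079).round(4))
for d in viewer.outline_of("knob_grip","wrist")[:2]: print(d["p"],d["box"],fit("wrist",d,.092),fit("wrist",d,.079))
E
```

```text
[(181, 49, 120, 100), (182, 49, 120, 99), (183, 48, 120, 99), (184, 48, 120, 99), (185, 49, 120, 100), (186, 48, 120, 99), (187, 47, 108, 90), (188, 44, 78, 67), (189, 46, 88, 75), (190, 48, 119, 99), (191, 48, 120, 100), (192, 48, 120, 99), (193, 48, 119, 99), (194, 48, 120, 99), (195, 48, 119, 98), (196, 48, 119, 99), (197, 48, 119, 99), (198, 48, 119, 98), (199, 48, 119, 99), (200, 48, 119, 99), (201, 48, 119, 98), (202, 48, 119, 99), (203, 48, 119, 99), (204, 48, 119, 98), (205, 63, 121, 103), (206, 93, 128, 117), (207, 115, 135, 128), (208, 120, 136, 131), (209, 120, 136, 131), (210, 119, 135, 130), (211, 113, 124, 120), (212, 109, 120, 116), (213, 117, 133, 128), (214, 120, 136, 131), (215, 119, 136, 130), (216, 116, 135, 128), (217, 105, 130, 122), (218, 81, 124, 110), (219, 54, 120, 100), (220, 50, 119, 99), (221, 50, 119, 99), (222, 50, 119, 99), (223, 50, 119, 99), (224, 51, 119, 99)]
10.85 [0.54415106 0.22551503 0.23064069] [ 0.39  0.38  1.78 -0.    0.99  0.45]
0.56 322 213 [0.5414 0.2262 0.079 ]
0.78 [299.3, 184.7, 353.9, 242.7] (array([0.5439, 0.2311]), np.float64(84.8), array([0.0343, 0.0392])) (array([0.5436, 0.2266]), np.float64(84.8), array([0.0363, 0.0415]))
```

View pics/w6.png

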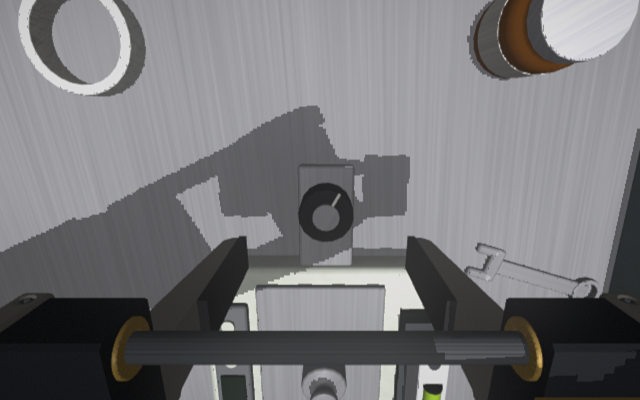

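Knob centred at about (326,213), between the fingers. The tape, jar and wrench are clear. Descending to grip.

step_arm([
  {"hand": 0,"x": -0.6,"y": 1,"z": -40,"spin": 0},
  {"hand": 0,"x": -0.6,"y": 1,"z": -70,"spin": 0},
  {"hand": 0,"x": -0.6,"y": 1,"z": -82,"spin": 0},
  {"hand": 0,"x": -0.6,"y": 1,"z": -82,"spin": 0},
  {"hand": 1,"x": -0.6,"y": 1,"z": -82,"spin": 0},
  {"hand": 1,"x": -0.6,"y": 1,"z": -82,"spin": 0},
  {"hand": 1,"x": -0.6,"y": 1,"z": -82,"spin": 0},
  {"hand": 1,"x": -0.6,"y": 1,"z": -82,"spin": 0},
  {"hand": 1,"x": -0.6,"y": 1,"z": -82,"spin": 0},
  {"hand": 1,"x": -0.6,"y": 1,"z": -82,"spin": 0},
])

```text
time: 12.0
eef_pos: [0.5429, 0.2271, 0.1484]
ee_rot: [[0.06, 0.998, 0.0], [0.998, -0.06, 0.0], [0.0, 0.0, -1.0]]
contact_force: [0.3, -0.6, 0.0]
opening: 0.046
grip_force: 0.0
```

step_arm([
  {"hand": 1,"x": 0,"y": 0,"z": -2,"spin": 0},
  {"hand": 1,"x": 0,"y": 0,"z": -4,"spin": 0},
  {"hand": 1,"x": 0,"y": 0,"z": -5,"spin": 0},
  {"hand": 1,"x": 0,"y": 0,"z": -5,"spin": 0},
  {"hand": 1,"x": 0,"y": 0,"z": -5,"spin": 0},
])

```text
time: 12.5
eef_pos: [0.5434, 0.2271, 0.1435]
ee_rot: [[0.06, 0.998, 0.001], [0.998, -0.06, 0.0], [0.0, 0.001, -1.0]]
contact_force: [2.8, -1.6, 4.4]
opening: 0.0413
grip_force: 30.0
```

step_arm([
  {"hand": 1,"x": 0,"y": 0,"z": -1,"spin": 0},
  {"hand": 1,"x": 0,"y": 0,"z": -1.5,"spin": 0},
  {"hand": 1,"x": 0,"y": 0,"z": -1.5,"spin": 0},
  {"hand": 1,"x": 0,"y": 0,"z": -1.5,"spin": 0},
])

```text
time: 12.9
eef_pos: [0.5434, 0.2271, 0.142]
ee_rot: [[0.06, 0.998, 0.001], [0.998, -0.06, 0.0], [0.0, 0.001, -1.0]]
contact_force: [1.5, -1.9, 5.8]
opening: 0.0413
grip_force: 30.0
```

step_arm([
  {"hand": 1,"x": 0,"y": 0,"z": 0.2,"spin": -0.5},
  {"hand": 1,"x": 0,"y": 0,"z": 0.5,"spin": -1},
  {"hand": 1,"x": 0,"y": 0,"z": 0.7,"spin": -1.5},
  {"hand": 1,"x": 0,"y": 0,"z": 1,"spin": -2},
  {"hand": 1,"x": 0,"y": 0,"z": 1.2,"spin": -2.5},
  {"hand": 1,"x": 0,"y": 0,"z": 1.4,"spin": -3},
  {"hand": 1,"x": 0,"y": 0,"z": 1.7,"spin": -3.5},
  {"hand": 1,"x": 0,"y": 0,"z": 1.9,"spin": -4},
  {"hand": 1,"x": 0,"y": 0,"z": 2.2,"spin": -4.5},
  {"hand": 1,"x": 0,"y": 0,"z": 2.4,"spin": -5},
  {"hand": 1,"x": 0,"y": 0,"z": 2.6,"spin": -5.5},
  {"hand": 1,"x": 0,"y": 0,"z": 2.9,"spin": -6},
  {"hand": 1,"x": 0,"y": 0,"z": 2.9,"spin": -6},
])

```text
time: 14.2
eef_pos: [0.5435, 0.2267, 0.1449]
ee_rot: [[0.552, 0.834, 0.001], [0.834, -0.552, -0.0], [0.0, 0.001, -1.0]]
contact_force: [4.0, -3.6, 5.6]
opening: 0.0418
grip_force: 30.0
```

step_arm([
  {"hand": 1,"x": 0,"y": 0,"z": 0.2,"spin": -0.5},
  {"hand": 1,"x": 0,"y": 0,"z": 0.5,"spin": -1},
  {"hand": 1,"x": 0,"y": 0,"z": 0.7,"spin": -1.5},
  {"hand": 1,"x": 0,"y": 0,"z": 1,"spin": -2},
  {"hand": 1,"x": 0,"y": 0,"z": 1.2,"spin": -2.5},
  {"hand": 1,"x": 0,"y": 0,"z": 1.4,"spin": -3},
  {"hand": 1,"x": 0,"y": 0,"z": 1.7,"spin": -3.5},
  {"hand": 1,"x": 0,"y": 0,"z": 1.9,"spin": -4},
  {"hand": 1,"x": 0,"y": 0,"z": 2.2,"spin": -4.5},
  {"hand": 1,"x": 0,"y": 0,"z": 2.4,"spin": -5},
  {"hand": 1,"x": 0,"y": 0,"z": 2.6,"spin": -5.5},
  {"hand": 1,"x": 0,"y": 0,"z": 2.8,"spin": -5.9},
  {"hand": 1,"x": 0,"y": 0,"z": 2.8,"spin": -5.9},
  {"hand": 1,"x": 0,"y": 0,"z": 2.8,"spin": -5.9},
  {"hand": 1,"x": 0,"y": 0,"z": 2.8,"spin": -5.9},
  {"hand": 1,"x": 0,"y": 0,"z": 2.8,"spin": -5.9},
  {"hand": 1,"x": 0,"y": 0,"z": 2.8,"spin": -5.9},
  {"hand": 1,"x": 0,"y": 0,"z": 2.8,"spin": -5.9},
  {"hand": 1,"x": 0,"y": 0,"z": 2.8,"spin": -5.9},
  {"hand": 1,"x": 0,"y": 0,"z": 2.8,"spin": -5.9},
])

```text
time: 16.2
eef_pos: [0.5435, 0.2263, 0.1477]
ee_rot: [[0.89, 0.455, 0.001], [0.455, -0.89, -0.001], [0.001, 0.002, -1.0]]
contact_force: [5.0, -7.8, 5.7]
opening: 0.0415
grip_force: 30.0
```

step_arm([
  {"hand": 1,"x": 0,"y": 0,"z": 0,"spin": 0},
  {"hand": 1,"x": 0,"y": 0,"z": 0,"spin": 0},
  {"hand": 1,"x": 0,"y": 0,"z": 0,"spin": 0},
  {"hand": 1,"x": 0,"y": 0,"z": 0,"spin": 0},
  {"hand": 1,"x": 0,"y": 0,"z": 0,"spin": 0},
  {"hand": 1,"x": 0,"y": 0,"z": 0,"spin": 0},
  {"hand": 1,"x": 0,"y": 0,"z": 0,"spin": 0},
  {"hand": 1,"x": 0,"y": 0,"z": 0,"spin": 0},
  {"hand": 1,"x": 0,"y": 0,"z": 0,"spin": 0},
  {"hand": 1,"x": 0,"y": 0,"z": 0,"spin": 0},
  {"hand": 1,"x": 0,"y": 0,"z": 0,"spin": 0},
  {"hand": 1,"x": 0,"y": 0,"z": 0,"spin": 0},
])

```text
time: 17.4
eef_pos: [0.5436, 0.2263, 0.1477]
ee_rot: [[0.89, 0.455, 0.002], [0.455, -0.89, -0.001], [0.001, 0.002, -1.0]]
contact_force: [4.4, -6.8, 5.6]
opening: 0.0416
grip_force: 30.0
```

```bash
python3 - <<'E'
from h import *
ims=[]
for n in("wrist","top","scene"):
    im=viewer.get_image(n); cv2.imwrite(f"pics/{n}7.png",im)
    u,v=proj(n,[[.6239,.0359,.102]])[0]; u,v=int(round(u)),int(round(v)); print(n,u,v)
    if 20<u<620 and 20<v<380:
        ims.append(cv2.resize(im[v-20:v+20,u-26:u+26],(390,300),interpolation=cv2.INTER_CUBIC))
cv2.imwrite("pics/b7.png",np.hstack(ims))
E
```

```text
wrist 765 320
top 277 164
scene 378 183
```

View pics/b7.png

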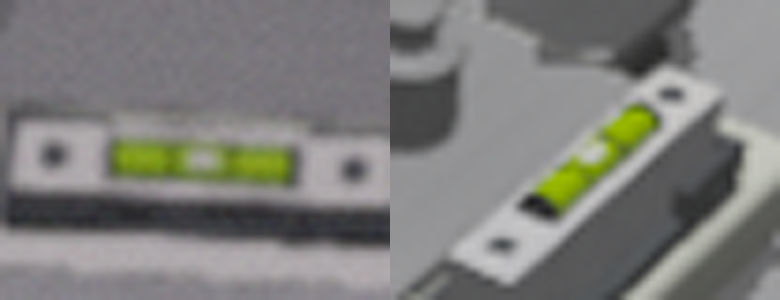

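Both views show the bubble near the middle of the vial (top crop: vial 110–295, bubble about 205). I'll measure it numerically.

```bash
python3 - <<'E'
from h import *
from scipy.ndimage import map_coordinates
ya=np.array([.061,.998,0])
for n in("top","scene"):
    im=cv2.imread(f"pics/{n}7.png").astype(float)
    hsv=cv2.cvtColor(im.astype(np.uint8),cv2.COLOR_BGR2HSV)
    u0,v0=proj(n,[[.6239,.0359,.102]])[0]
    m=cv2.inRange(hsv,(25,110,60),(50,255,255)); w=np.zeros_like(m); w[int(v0)-20:int(v0)+20,int(u0)-26:int(u0)+26]=1
    P=np.argwhere(m*w>0)[:,::-1].astype(float); 
    p=proj(n,[[*( [.6239,.0359,.102]+ya*s)] for s in(-.032,.032)]); d=p[1]-p[0]; L=np.linalg.norm(d); d/=L
    # centre line from green pixels' perpendicular mean
    q=np.array([-d[1],d[0]]); off=((P-p.mean(0))@q).mean()
    s=np.arange(-L/2-4,L/2+4,.25); X=p.mean(0)+off*q+s[:,None]*d
    ch=[map_coordinates(im[...,k],[X[:,1],X[:,0]],order=1) for k in(0,1,2)]
    gr=ch[1]-ch[0]; hi=gr>.5*np.percentile(gr,90); e0,e1=s[hi][0],s[hi][-1]
    c=(e0+e1)/2; inn=(s>e0+3)&(s<e1-3); wt=(ch[0][inn]-np.percentile(ch[0][inn],40)).clip(0); wt[wt<.3*wt.max()]=0
    print(n,"L",L,"vial",e0,e1,"bubble mm (+ to foot)",((s[inn]*wt).sum()/wt.sum()-c)*64/(e1-e0))
E
```

```text
top L 23.397038277887813 vial -11.698519138943906 11.551480861056094 bubble mm (+ to foot) -0.45499461966831484
scene L 17.625963437088604 vial -7.562981718544302 9.687018281455698 bubble mm (+ to foot) -0.6608397268568242
```

```bash
python3 -c "
from plant import close_job
print(close_job())"
```

```text
the job is handed in; nothing more can be done
None
```

The job is handed in, verdict not returned: the level is seated and released in the cradle, the bubble measures about 0.5 mm from centre, and the knob is still gripped and held down (about 5.6 N on the wrist, near the bottom of its spring).

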